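# Post the round slug through the deposit box flap

### The job

Push the round brass slug along the steel shelf and in through the hanging flap of the deposit box until it drops inside, then draw back out so that the flap swings shut behind it. Only push the slug with the fingers, never pick it up; leave the square slug lying where it is and do not disturb the other things on the bench.

Things in the scene. Friction and masses are not known exactly. Their poses are not given: they have to be found in the camera images.
- box: Fixed green steel deposit box with clear flat lid and a bare steel shelf in front. Origin on the bench under the middle of the closed flap; +x leads in through the doorway (within 0.3 rad of world +x), y across, z up. Shelf: flat, no rims, top 45 mm above the bench, x = -125 to 0 mm, 230 mm wide. Housing behind it 152 mm wide, to x = 150, lid top 119 mm above the bench.
- doorway (a point): Middle of the doorway's foot, at shelf height (45 mm above the bench), under the closed flap. The doorway is 100 mm wide and 64 mm high above the shelf; its frame is 6 mm thick, in front of the flap. The fingers must follow the slug about 15 to 20 mm in under the lintel: tool tilted 30 to 45 degrees, tips forward.
- ledge (a point): Middle of the edge inside where the sill, level with the shelf, ends: 34 mm behind the doorway point, 45 mm above the bench. Beyond it is a well, floor 4 mm above the bench, back wall 112 mm behind the ledge. The slug tips into the well once its centre passes the ledge.
- flap (a joint): Angle of the aluminium flap (96 wide x 62 high x 3 mm, 60 g), hung on a level hinge across the top of the doorway 111 mm above the bench: 0 hanging shut, grows as its lower edge swings into the box, stop at 1.35 rad. It cannot swing outwards. It yields to less than 1 N, rides on what passes under it and falls shut by its own weight in about a second.
- flap_edge (a point): Middle of the flap's lower edge (4 mm above the shelf when shut).
- round_slug: Round brass slug, a flat cylinder 40 mm in diameter and 22 mm high, about 0.22 kg, lying flat on the shelf towards one side, so it must come towards the middle to pass the doorway. Origin at the centre of its underside.
- round_slug_center (a point): Centre of the round slug, 11 mm above its underside.
- square_slug: Square brass slug, 36 x 36 x 22 mm, lying on the shelf towards the other side. It stays there. Origin at the centre of its underside.
- burr_cup: Small dark wooden cup 48 mm wide, 50 mm high with tool shanks standing up to 82 mm, on the bench beside the box. Bystander; origin at its foot.
- bench_block: Square steel block 64 x 64 x 20 mm on the bench beside the box. Bystander; origin at the centre of its underside.
- hammer: Hammer lying on the left of the bench. Bystander.
- file: Flat file with a light wooden handle, about 195 mm long, 16 mm high, lying on the bench between robot and shelf. Bystander.
- pliers: Pliers with black grips, about 150 mm long, 12 mm high, lying on the right of the bench. Bystander.
- saw_frame: Piercing saw frame, U-shaped steel bow with wooden handle, about 250 mm long, lying on the right of the bench. Bystander.
- jar: Small jar, 52 mm wide, 75 mm high, standing at the far left. Bystander; origin at its foot.

How it is judged:
By the outcome, as a careful person would: the job done as asked, in the order asked, and still so for the second after the job is handed in, with the robot touching nothing.
It also fails if it takes over 42 s, if anything falls off the work surface, if the arm or the gripper's body presses on something with over 40 N, if the wrist force passes 120 N, or if a joint passes its speed limit or range.

### The arm

A 6-joint arm with a two-finger parallel gripper is mounted at the origin on the work surface. World frame = base frame: x ahead of the robot, y to its left, z up, the work surface at z = 0. Lengths are in m, angles in rad, forces in N, time in s.
With the tool pointing down it reaches from about 0.325 to 0.9 m from the base axis. Payload 6.1 kg.
Tool frame: the origin (TCP) lies at the very end of the fingers, on their centre line; the grasp point (between the pads) lies 19 mm behind it; z points along the fingers, y is the line along which they close (so a half turn about z gives the same grasp; the last joint's range is limited). The gripper opens to 87 mm and grips with 3 to 60 N. Pads are 19 mm wide; open, the fingers measure 117 mm over their backs; the gripper's body (75 mm by 190 mm) begins 51 mm behind the grasp point.
Start: joints at [-1.408, 0.22, 1.526, -0, 1.395, -0.126], TCP at [0.178, -0.599, 0.223] pointing down, gripper open.
Joint ranges: [-2.98, 2.98], [-0.91, 2.08], [0.09, 2.57], [-1.24, 4.39], [0.2, 2.65], [-2.68, 2.68]. Speed limits (rad/s): [2.57, 2.57, 3.01, 3.14, 3.14, 3.14].

### API

Orientations are given as a unit quaternion [x, y, z, w].
In Python, from cell import sense, grab_frame, camera_info, finish_job gives the robot as it stands.
- The arm moves only by the tool carry_out, never from a script. Its argument "plan" is a list of rows, each a list of 7 numbers: the turn, a rotation vector about the tool's x, y, z in degrees, then the shift along the tool's x, y, z in m, then the opening in per cent of the stroke, from 0 (shut) to 100 (fully open). In form: [[ax, ay, az, x, y, z, fingers], ...]. A call has 1 to 12 rows; each row is the pose to reach, as a shift and turn from the pose commanded when the call began, along the tool's axes at that moment; what a row does not reach only later rows make up. A row lasts 1/12 s, in which the tool goes at most 41.7 mm and 7.16 degrees, less where a joint would pass 70% of its speed; a pose out of reach is approached as far as the arm can. A call with a gripper value outside its range is refused whole. The fingers move at their own pace and stop on an object; "grip_force" is the grip in N (left out, the last holds). Time passes only in rows, so rows that repeat a pose let the fingers close. It gives the time, the measured TCP pose, the force, the opening and the grip force at its end, in the units of the state.
- sense(): the state, without advancing time (a new reading comes with each control period).
- grab_frame(name): name is "scene" or "top"; returns (picture, depth): 384x512x3 uint8, blue, green, red; 384x512 float32, m along the optical axis (not along the pixel's ray), 0 where there is no reading.
- camera_info(name): a dict with "fx", "fy", "cx", "cy" (pixels), "rvec" (rotation vector, rad) and "tvec" (3), from world to camera coordinates, as OpenCV has them. Camera axes: x right, y down, z forward; pixel columns grow to the right and rows downward; lengths in m; the calibration is good to about 2 mm. A picture is of the moment at which its call begins. camera_info takes no time and is no camera call.
- finish_job(): hands the job in; it is judged then, once.
The state is a dict: "time_s": time; "joints": joint angles; "qvel": joint speeds; "joint_efforts": joint torques, N m; "position": TCP position; "orientation": TCP orientation; "ft_force": force on the tool from outside, world axes, zero at the start; "torque": the same for the moment, N m; "opening": finger opening in m; "grasp_force": force on a finger pad.
Only numpy, scipy, OpenCV 4.12 (cv2) and the standard library are available. Lean on these libraries where they do the work, as an engineer would, in place of code of your own. Each camera call takes 0.05 s, during which the arm holds its last target. There are 200 camera calls.

## Working session

There is one attempt and no reset: what is moved stays moved. The work goes in short steps, Python scripts to look and compute and a tool call to move; the robot and the scene stay as the last step left them, time stands still between calls to the robot, and variables do not carry over. Pictures are saved under pics/ and viewed, at most 10 in all, crops included, and the job is handed in when it is done.

Besides the shell and the picture viewer there is one more tool, called after "Emit:" as name(argument=value, ...) on one line, values as JSON. carry_out: Moves the arm, as the interface text tells. Its arguments: {"type":"object","properties":{"plan":{"type":"array","items":{"type":"array","items":{"type":"number"}}},"grip_force":{"type":"number"}},"required":["plan"]}

```bash
mkdir -p pics; cat > h.py <<'E'
import numpy as np, cv2
from cell import sense, grab_frame, camera_info, finish_job
def world(name, depth):
    c=camera_info(name); R,_=cv2.Rodrigues(np.array(c['rvec'],float)); t=np.array(c['tvec'],float).ravel()
    v,u=np.indices(depth.shape); z=depth
    P=np.stack([(u-c['cx'])/c['fx']*z,(v-c['cy'])/c['fy']*z,z],-1)
    return (P-t)@R
E
python3 - <<'E'
from h import *
for n in('scene','top'):
    im,d=grab_frame(n); cv2.imwrite(f'pics/{n}0.png',im); np.save(f'{n}0.npy',d)
    c=camera_info(n);R,_=cv2.Rodrigues(np.array(c['rvec'],float));print(n,c,-R.T@np.array(c['tvec']).ravel())
print(sense())
E
```

```text
scene {'fx': 394.35453514997994, 'fy': 394.35453514997994, 'cx': 258.49435175522865, 'cy': 182.3559654391902, 'rvec': array([ 2.45281236,  0.69944807, -0.23458056]), 'tvec': array([-0.48028815, -0.19517442,  1.30452281])} [ 0.89643926 -0.50669972  0.95404485]
top {'fx': 355.8240839172161, 'fy': 355.8240839172161, 'cx': 253.1231411226652, 'cy': 190.83091675101235, 'rvec': array([ 2.12947263, -2.10653971,  0.20804623]), 'tvec': array([0.0089895 , 0.56791609, 1.14903803])} [0.3327869  0.01330315 1.23772929]
{'time_s': 0.1, 'joints': array([-1.40814288e+00,  2.21140772e-01,  1.52751130e+00,  5.11670758e-05,
        1.39470632e+00, -1.26103196e-01]), 'qvel': array([-3.10820570e-04, -2.38659310e-03, -3.66361945e-03, -2.18192671e-05,
       -5.96162753e-04,  1.71634186e-04]), 'joint_efforts': array([ 1.36962557e-03, -4.95942879e+01, -3.88520515e+01,  7.01085222e-02,
        5.15439617e-02, -4.94730409e-05]), 'position': array([ 0.17789419, -0.5985587 ,  0.22154295]), 'orientation': array([ 9.89595805e-01,  1.43872732e-01,  9.04610287e-06, -8.83181882e-04]), 'ft_force': array([0.01993377, 1.2943046 , 0.44432207]), 'torque': array([ 0.00664712, -0.04694893,  0.00355139]), 'grasp_force': 0.0, 'opening': 0.08707992595165052}
```

View pics/scene0.png

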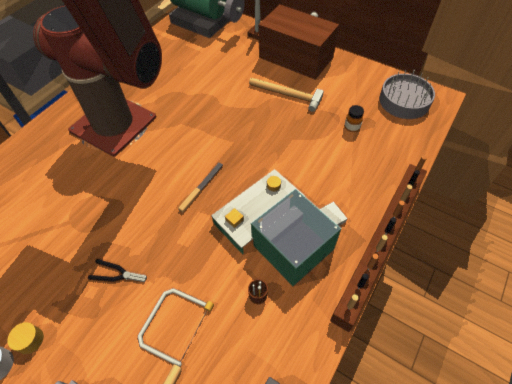

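View pics/top0.png

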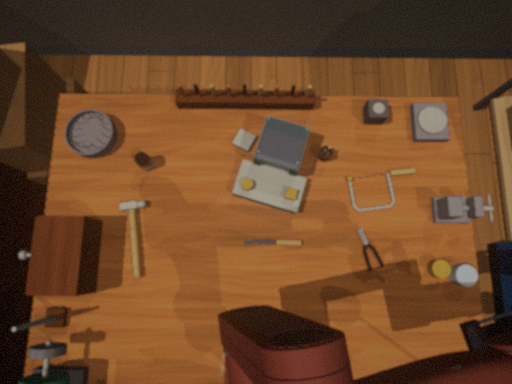

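The scene view shows the round slug at (274,183), the square slug at (234,217) and the housing around (295,235). The top view shows the round slug at (247,184), the square slug at (291,193), the shelf corners near (240,162) to (298,210) and the lid around (283,145). Next I'll measure them.

```bash
python3 - <<'E'
from h import *
for n,box in(('scene',(205,345,165,285)),('top',(225,345,110,220))):
    d=np.load(n+'0.npy'); im=cv2.imread(f'pics/{n}0.png'); W=world(n,d)
    u0,u1,v0,v1=box; m=np.zeros(d.shape,bool); m[v0:v1,u0:u1]=1; m&=d>0
    z=W[...,2]
    for lab,lo,hi in(('shelf',.038,.053),('slug',.060,.074),('lid',.108,.128)):
        k=(m&(z>lo)&(z<hi)).astype(np.uint8)
        nc,L,st,ce=cv2.connectedComponentsWithStats(k,connectivity=4)
        for i in range(1,nc):
            if st[i,4]<25: continue
            P=W[L==i]; r=cv2.minAreaRect((P[:,:2]*1000).astype(np.float32))
            print(n,lab,st[i,4],'px',ce[i].round(),'mean',P.mean(0).round(4),'rect',np.round(r[0],1),np.round(r[1],1),round(r[2],1))
    hsv=cv2.cvtColor(im,cv2.COLOR_BGR2HSV)
    k=(m&(hsv[...,0]>18)&(hsv[...,0]<32)&(hsv[...,1]>140)&(z>.055)&(z<.08)).astype(np.uint8)
    nc,L,st,ce=cv2.connectedComponentsWithStats(k)
    for i in range(1,nc):
        if st[i,4]>20:
            P=W[L==i];r=cv2.minAreaRect((P[:,:2]*1000).astype(np.float32));print(n,'yellow',st[i,4],ce[i].round(),P.mean(0).round(4),np.round(r,1) if 0 else r)
E
```

```text
scene shelf 2306 px [252. 210.] mean [ 0.5846 -0.0575  0.0442] rect [664.3 -61.1] [231.7 276.6] 73.7
scene shelf 41 px [327. 250.] mean [ 0.8073 -0.0623  0.0452] rect [807.6 -62.6] [70.4  1.8] 74.0
scene shelf 52 px [257. 281.] mean [ 0.7031 -0.2225  0.0463] rect [ 703.9 -222.8] [40.4 12. ] 32.2
scene slug 147 px [273. 182.] mean [0.5942 0.0349 0.0657] rect [594.   35.5] [35.9 40.7] 31.3
scene slug 180 px [234. 216.] mean [ 0.5626 -0.1128  0.0657] rect [ 561.4 -111.6] [36.1 37.2] 76.3
scene slug 123 px [275. 256.] mean [ 0.7086 -0.1526  0.0672] rect [ 700.7 -150.7] [ 16.5 157.3] 79.2
scene slug 34 px [309. 264.] mean [ 0.7882 -0.1269  0.0671] rect [ 788.2 -126.9] [57.5  1. ] 73.9
scene lid 3784 px [295. 227.] mean [ 0.7241 -0.0828  0.1178] rect [721.5 -78. ] [154.4 157. ] 73.7
scene yellow 143 [273. 182.] [0.5947 0.0336 0.0653] ((594.46337890625, 35.001548767089844), (37.63145065307617, 36.88762664794922), 73.5688705444336)
scene yellow 182 [234. 217.] [ 0.5635 -0.1136  0.0651] ((562.5685424804688, -112.0491943359375), (36.17100143432617, 36.02853012084961), 77.1471939086914)
top shelf 42 px [327. 154.] mean [ 0.7022 -0.2418  0.0471] rect [ 704.4 -242.7] [29. 47.] 29.1
top shelf 2179 px [270. 185.] mean [ 0.5925 -0.0409  0.0454] rect [594.1 -41.4] [230.6 131.1] 73.1
top slug 108 px [247. 183.] mean [0.5914 0.0359 0.0673] rect [591.   36.1] [37.3 33.8] 0.7
top slug 117 px [291. 193.] mean [ 0.5599 -0.1119  0.0671] rect [ 561.  -112.3] [35.8 36.4] 76.5
top lid 2115 px [282. 143.] mean [ 0.7186 -0.0782  0.1194] rect [721.4 -78.9] [152.2 158.5] 73.8
top yellow 87 [247. 184.] [0.5896 0.0361 0.0674] ((590.2230224609375, 36.04071044921875), (33.919551849365234, 31.710439682006836), 84.23735809326172)
top yellow 88 [291. 194.] [ 0.5577 -0.1105  0.0672] ((558.2041015625, -110.13308715820312), (30.57441520690918, 31.642011642456055), 88.81026458740234)
```

```bash
cat >> h.py <<'E'
from scipy.spatial.transform import Rotation as Ro
O=np.array([.6527,-.0583,0]); a=np.radians(-16.3)
ex=np.array([np.cos(a),np.sin(a),0]); ey=np.array([-np.sin(a),np.cos(a),0]); ez=np.array([0,0,1.])
def delta(bx,by,z,tilt):
    "turn (deg) and shift (mm) in tool axes from the present pose to a box-frame TCP (mm)"
    s=sense(); R=Ro.from_quat(s['orientation']); t=np.radians(tilt)
    T=Ro.from_matrix(np.stack([np.cos(t)*ex+np.sin(t)*ez,-ey,np.sin(t)*ex-np.cos(t)*ez],1))
    p=O+ex*bx/1e3+ey*by/1e3+ez*z/1e3
    print('turn',np.degrees((R.inv()*T).as_rotvec()).round(2),'shift mm',(R.inv().apply(p-s['position'])*1e3).round(1))
def here():
    s=sense(); d=s['position']-O; z=Ro.from_quat(s['orientation']).as_matrix()[:,2]
    print('t',round(s['time_s'],2),'box mm',np.round([d@ex*1e3,d@ey*1e3,d[2]*1e3],1),'tilt',round(float(np.degrees(np.arctan2(z@ex,-z[2]))),1),
     'zy',round(float(z@ey),3),'F',s['ft_force'].round(1),'open',round(s['opening']*1e3,1),'q',s['joints'].round(2))
E
python3 -c "
from h import *
here(); delta(-81,73,160,42)"
```

```text
t 0.1 box mm [-304.1 -651.8  221.5] tilt -0.0 zy 0.002 F [0.  1.3 0.4] open 87.1 q [-1.41  0.22  1.53  0.    1.39 -0.13]
turn [-12.13  40.84  31.31] shift mm [ 580.5 -487.8   62.6]
```

Emit:
carry_out(plan=[[-1,3.4,2.6,0.03,-0.025,0,64],[-2,6.8,5.2,0.06,-0.05,0,64],[-3,10.2,7.8,0.09,-0.075,0,64],[-4,13.6,10.4,0.12,-0.1,0,64],[-5,17,13,0.15,-0.125,0,64],[-6,20.4,15.6,0.18,-0.15,0,64],[-7,23.8,18.2,0.21,-0.175,0,64],[-8,27.2,20.8,0.24,-0.2,0,64],[-9,30.6,23.5,0.27,-0.225,0,64],[-10,34,26.1,0.3,-0.25,0,64],[-11,37.4,28.7,0.33,-0.275,0,64],[-12.1,40.8,31.3,0.36,-0.3,0,64]])

```text
time_s: 1.1
position: [0.4378, -0.2081, 0.2224]
orientation: [0.923, -0.134, 0.356, 0.051]
ft_force: [0.2, -0.0, -0.4]
opening: 0.0555
grasp_force: 0.0
```

```bash
python3 -c "
from h import *
here(); delta(-81,73,160,42)"
```

```text
t 1.1 box mm [-164.2 -204.1  222.4] tilt 42.2 zy -0.002 F [ 0.2 -0.  -0.4] open 55.5 q [-0.89 -0.77  2.49  0.53  0.86  0.74]
turn [ 0.12 -0.2  -0.19] shift mm [  18.9 -277.4  101.6]
```

Emit:
carry_out(plan=[[0,0,0,0.002,-0.025,0.005,64],[0,0,0,0.004,-0.05,0.01,64],[0,0,0,0.006,-0.075,0.02,64],[0,0,0,0.008,-0.1,0.03,64],[0,0,0,0.01,-0.125,0.04,64],[0,0,0,0.012,-0.15,0.05,64],[0,0,0,0.014,-0.175,0.06,64],[0,0,0,0.016,-0.2,0.07,64],[0,0,0,0.018,-0.225,0.08,64],[0,0,0,0.019,-0.25,0.09,64],[0,0,0,0.019,-0.265,0.1,64],[0,0,0,0.019,-0.277,0.1015,64]])

```text
time_s: 2.1
position: [0.594, 0.0355, 0.1573]
orientation: [0.925, -0.131, 0.353, 0.051]
ft_force: [-0.1, 0.4, -0.1]
opening: 0.0557
grasp_force: 0.0
```

```bash
python3 - <<'E'
from h import *
im,d=grab_frame('scene'); 
cv2.imwrite('pics/s1.png',cv2.resize(im[120:290,170:370],None,fx=4,fy=3.5,interpolation=cv2.INTER_CUBIC)[:600])
here(); delta(-81,73,160,42); delta(-81,73,54.5,42)
E
```

```text
t 2.15 box mm [-82.6  74.5 157.8] tilt 41.9 zy 0.001 F [-0.1  1.  -0. ] open 55.3 q [ 0.06 -0.2   2.25 -0.55  0.44  2.33]
turn [-0.03  0.11  0.15] shift mm [ 2.6  1.5 -0.5]
turn [-0.03  0.11  0.15] shift mm [-67.8   1.3  78. ]
```

View pics/s1.png

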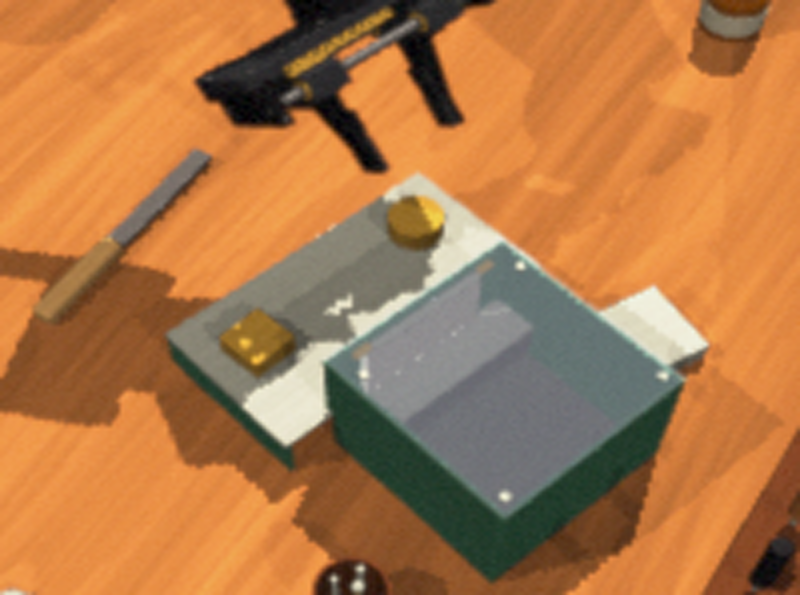

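The crop shows the two fingertips at (375,165) and (455,120), about 100 mm above the round slug at (415,215) and on either side of it. I'll descend straight.

Emit:
carry_out(plan=[[0,0.1,0.1,-0.004,0.0013,0.006,64],[0,0.1,0.1,-0.01,0.0013,0.013,64],[0,0.1,0.1,-0.0165,0.0013,0.02,64],[0,0.1,0.1,-0.023,0.0013,0.027,64],[0,0.1,0.1,-0.0294,0.0013,0.034,64],[0,0.1,0.1,-0.0358,0.0013,0.041,64],[0,0.1,0.1,-0.042,0.0013,0.048,64],[0,0.1,0.1,-0.0484,0.0013,0.055,64],[0,0.1,0.1,-0.0547,0.0013,0.062,64],[0,0.1,0.1,-0.0593,0.0013,0.067,64],[0,0.1,0.1,-0.062,0.0013,0.072,64],[0,0.1,0.1,-0.064,0.0013,0.074,64]])

```text
time_s: 3.15
position: [0.5961, 0.0274, 0.0689]
orientation: [0.926, -0.131, 0.35, 0.047]
ft_force: [-0.7, 3.0, 1.7]
opening: 0.0555
grasp_force: 1.3
```

```bash
python3 - <<'E'
from h import *
here(); delta(-81,73,54.5,42)
E
```

```text
t 3.15 box mm [-78.4  66.4  68.9] tilt 41.4 zy 0.008 F [-0.7  3.   1.7] open 55.5 q [ 0.03 -0.    2.28 -0.89  0.25  2.68]
turn [-0.46  0.63  0.06] shift mm [-11.4  -6.5   9.1]
```

```bash
python3 - <<'E'
from h import *
delta(-81,70,66,33);delta(-81,70,56,33)
E
```

```text
turn [-0.45 -8.37  0.09] shift mm [-3.8 -3.6  0.5]
turn [-0.45 -8.37  0.09] shift mm [-10.5  -3.5   8. ]
```

Emit:
carry_out(plan=[[-0.2,-2.1,0,-0.001,-0.001,0,64],[-0.3,-4.2,0,-0.002,-0.002,0,64],[-0.4,-6.3,0,-0.003,-0.003,0,64],[-0.45,-8.4,0.1,-0.004,-0.0035,0.0005,64],[-0.45,-8.4,0.1,-0.004,-0.0035,0.0005,64]])

```text
time_s: 3.57
position: [0.5958, 0.0315, 0.0676]
orientation: [0.949, -0.136, 0.281, 0.04]
ft_force: [-0.5, -0.0, 0.5]
opening: 0.0556
grasp_force: 0.0
```

```bash
python3 - <<'E'
from h import *
here(); delta(-81,70,54,33)
E
```

```text
t 3.57 box mm [-79.8  70.2  67.6] tilt 33.0 zy -0.0 F [-0.5 -0.   0.5] open 55.6 q [ 0.01  0.02  2.19 -0.41  0.41  2.21]
turn [ 0.01 -0.03 -0.05] shift mm [-8.4  0.2 10.7]
```

Emit:
carry_out(plan=[[0,0,0,-0.003,0,0.004,64],[0,0,0,-0.006,0,0.008,64],[0,0,0,-0.0088,0.0002,0.0113,64],[0,0,0,-0.0088,0.003,0.0113,64],[0,0,0,-0.0088,0.006,0.0113,64],[0,0,0,-0.0088,0.009,0.0113,64],[0,0,0,-0.0088,0.012,0.0113,64],[0,0,0,-0.0088,0.015,0.0113,64],[0,0,0,-0.0088,0.018,0.0113,64],[0,0,0,-0.0088,0.021,0.0113,64]])

```text
time_s: 4.4
position: [0.5863, 0.0116, 0.051]
orientation: [0.949, -0.136, 0.28, 0.041]
ft_force: [-0.2, 1.4, 0.0]
opening: 0.0555
grasp_force: 0.7
```

```bash
python3 - <<'E'
from h import *
here(); delta(-82,-8,53,33)
E
```

```text
t 4.4 box mm [-83.4  48.4  51. ] tilt 32.9 zy -0.001 F [-0.2  1.4  0. ] open 55.5 q [-0.04  0.03  2.22 -0.39  0.36  2.15]
turn [0.08 0.12 0.03] shift mm [ 2.2 56.4 -0.9]
```

Pushing well (about 1.4 N). I'll continue sideways.

Emit:
carry_out(plan=[[0,0,0,0.001,0.004,0,64],[0,0,0,0.002,0.008,-0.001,64],[0,0,0,0.002,0.012,-0.001,64],[0,0,0,0.002,0.016,-0.001,64],[0,0,0,0.002,0.02,-0.001,64],[0,0,0,0.002,0.024,-0.001,64],[0,0,0,0.002,0.028,-0.001,64],[0,0,0,0.002,0.032,-0.001,64],[0,0,0,0.002,0.036,-0.001,64],[0,0,0,0.002,0.04,-0.001,64],[0,0,0,0.002,0.044,-0.001,64],[0,0,0,0.002,0.047,-0.001,64]])

```text
time_s: 5.4
position: [0.5746, -0.0339, 0.0534]
orientation: [0.949, -0.136, 0.281, 0.041]
ft_force: [0.4, 1.6, 0.5]
opening: 0.0558
grasp_force: 0.9
```

```bash
cat >> h.py <<'E'
def slugs(name):
    im,d=grab_frame(name); W=world(name,d); hsv=cv2.cvtColor(im,cv2.COLOR_BGR2HSV); z=W[...,2]; B=(W-O)
    bx=B@ex*1e3; by=B@ey*1e3
    k=((hsv[...,0]>15)&(hsv[...,0]<34)&(hsv[...,1]>120)&(d>0)&(bx>-130)&(bx<60)&(abs(by)<110)&(z>.058)&(z<.074)).astype(np.uint8)
    nc,L,st,ce=cv2.connectedComponentsWithStats(k)
    for i in range(1,nc):
        if st[i,4]>15:
            m=L==i; print(name,st[i,4],'px',ce[i].round(),'box x',bx[m].min().round(1),bx[m].max().round(1),'y',by[m].min().round(1),by[m].max().round(1))
    return im
E
python3 - <<'E'
from h import *
here(); delta(-82,-8,53,33)
im=slugs('scene'); slugs('top')
cv2.imwrite('pics/s2.png',cv2.resize(im[120:290,170:370],None,fx=4,fy=3.5,interpolation=cv2.INTER_CUBIC)[:600])
E
```

```text
t 5.4 box mm [-81.8   1.5  53.4] tilt 32.9 zy -0.001 F [0.4 1.6 0.5] open 55.8 q [-0.15 -0.02  2.26 -0.22  0.34  1.89]
turn [0.06 0.07 0.03] shift mm [-0.4  9.5  0.3]
scene 168 px [256. 196.] box x -99.7 -62.1 y -11.2 29.1
scene 183 px [234. 217.] box x -90.3 -53.5 y -95.8 -58.3
top 41 px [267. 186.] box x -83.3 -69.0 y -9.6 25.5
top 67 px [291. 192.] box x -84.7 -59.1 y -93.3 -59.6
```

View pics/s2.png

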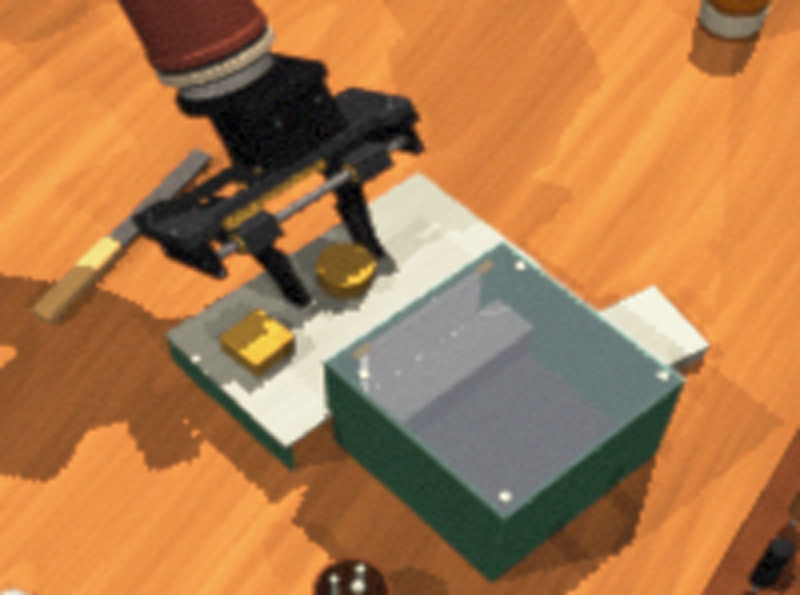

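The crop shows the round slug at (345,270) against the outer finger, clear of the square slug at (258,340). I'll push the last 9 mm to the middle, back off it and retreat behind it.

Emit:
carry_out(plan=[[0,0,0,0,0.0035,0,64],[0,0,0,0,0.0065,0,64],[0,0,0,0,0.0095,0,64],[0,0,0,0,0.0095,0,64],[0,0,0,0,0.006,0,64],[0,0,0,0,0.003,0,64],[0,0,0,-0.005,0.0015,-0.0033,64],[0,0,0,-0.01,0.0015,-0.0065,64],[0,0,0,-0.015,0.0015,-0.0098,64],[0,0,0,-0.02,0.0015,-0.013,64],[0,0,0,-0.025,0.0015,-0.0163,64],[0,0,0,-0.0302,0.0015,-0.0196,64]])

```text
time_s: 6.5
position: [0.5389, -0.0246, 0.0533]
orientation: [0.949, -0.136, 0.28, 0.041]
ft_force: [0.1, 0.5, 0.7]
opening: 0.0557
grasp_force: 0.0
```

```bash
python3 - <<'E'
from h import *
here(); delta(-118,0,54,33)
slugs('scene'); slugs('top')
E
```

```text
t 6.5 box mm [-118.7    0.5   53.3] tilt 32.9 zy -0.001 F [0.1 0.5 0.7] open 55.7 q [-0.14 -0.11  2.35 -0.23  0.34  1.91]
turn [0.05 0.08 0.04] shift mm [ 0.9  0.5 -0.2]
scene 161 px [253. 198.] box x -100.6 -61.8 y -21.2 17.1
scene 178 px [234. 217.] box x -90.3 -54.3 y -95.7 -58.4
top 101 px [269. 190.] box x -103.0 -67.9 y -21.1 16.1
top 102 px [291. 193.] box x -92.0 -59.4 y -94.7 -59.7
```

Emit:
carry_out(plan=[[0,1,0,0,0.0005,-0.001,18],[0,2,0,0,0.001,-0.001,18],[0,3,0,0,0.0015,-0.0015,18],[0,4,0,0.001,0.0015,-0.0015,18],[0,4,0,0.001,0.0015,-0.0015,18],[0,4,0,0.001,0.0015,-0.0015,18],[0,4,0,0.001,0.0015,-0.0015,18]])

```text
time_s: 7.18
position: [0.5396, -0.0263, 0.0554]
orientation: [0.939, -0.134, 0.314, 0.045]
ft_force: [-0.6, -0.5, 0.3]
opening: 0.0193
grasp_force: 0.0
```

```bash
python3 - <<'E'
from h import *
here(); delta(-118,-1,55,37); delta(-60,-1,55,37);delta(11,0,55,37)
E
```

```text
t 7.18 box mm [-117.6   -1.    55.4] tilt 36.9 zy -0.001 F [-0.6 -0.5  0.3] open 19.3 q [-0.14 -0.13  2.39 -0.36  0.25  2.04]
turn [0.05 0.06 0.03] shift mm [-0.6 -0.   0.1]
turn [0.05 0.06 0.03] shift mm [45.8 -0.  34.9]
turn [0.05 0.06 0.03] shift mm [102.5  -1.1  77.6]
```

Emit:
carry_out(plan=[[0,0,0,0.002,0,0.0015,18],[0,0,0,0.004,0,0.003,18],[0,0,0,0.006,0,0.0045,18],[0,0,0,0.008,0,0.006,18],[0,0,0,0.011,0,0.0083,18],[0,0,0,0.014,0,0.0106,18],[0,0,0,0.017,0,0.0129,18],[0,0,0,0.02,0,0.0151,18],[0,0,0,0.023,0,0.0174,18],[0,0,0,0.026,0,0.0197,18],[0,0,0,0.029,0,0.0219,18],[0,0,0,0.032,0,0.0242,18]])

```text
time_s: 8.18
position: [0.5781, -0.0376, 0.055]
orientation: [0.939, -0.134, 0.313, 0.045]
ft_force: [-2.4, 0.7, 1.5]
opening: 0.0159
grasp_force: 1.2
```

```bash
python3 - <<'E'
from h import *
here(); im=slugs('scene'); slugs('top'); delta(-35,0,55,37)
E
```

```text
t 8.18 box mm [-77.4  -1.1  55. ] tilt 36.9 zy -0.001 F [-2.4  0.7  1.5] open 15.9 q [-0.15 -0.03  2.3  -0.34  0.24  2.  ]
scene 174 px [260. 205.] box x -74.0 -33.1 y -22.3 16.9
scene 181 px [234. 217.] box x -90.6 -53.5 y -95.8 -59.0
top 105 px [272. 182.] box x -76.0 -37.2 y -23.1 15.1
top 71 px [291. 192.] box x -85.9 -59.4 y -93.5 -59.9
turn [0.05 0.04 0.03] shift mm [33.4 -1.1 25.5]
```

Emit:
carry_out(plan=[[0,0,0,0.003,0,0.0023,18],[0,0,0,0.006,0,0.0045,18],[0,0,0,0.009,0,0.0068,18],[0,0,0,0.012,0,0.0091,18],[0,0,0,0.015,0,0.0113,18],[0,0,0,0.018,0,0.0136,18],[0,0,0,0.021,0,0.0159,18],[0,0,0,0.024,0,0.0181,18],[0,0,0,0.027,0,0.0204,18],[0,0,0,0.03,0,0.0227,18],[0,0,0,0.033,0,0.0249,18],[0,0,0,0.036,0,0.0272,18]])

```text
time_s: 9.28
position: [0.6214, -0.0503, 0.0549]
orientation: [0.939, -0.134, 0.313, 0.045]
ft_force: [-2.5, 0.8, 1.1]
opening: 0.0158
grasp_force: 1.2
```

```bash
python3 - <<'E'
from h import *
here(); im=slugs('scene'); delta(13,-1,55,37)
cv2.imwrite('pics/s3.png',cv2.resize(im[120:290,170:370],None,fx=4,fy=3.5,interpolation=cv2.INTER_CUBIC)[:600])
E
```

```text
t 9.28 box mm [-32.3  -1.1  54.9] tilt 36.9 zy -0.001 F [-2.5  0.8  1.1] open 15.8 q [-0.17  0.08  2.19 -0.3   0.24  1.96]
scene 173 px [234. 217.] box x -90.1 -53.8 y -95.5 -58.2
turn [0.05 0.03 0.03] shift mm [35.4 -0.1 27. ]
```

View pics/s3.png

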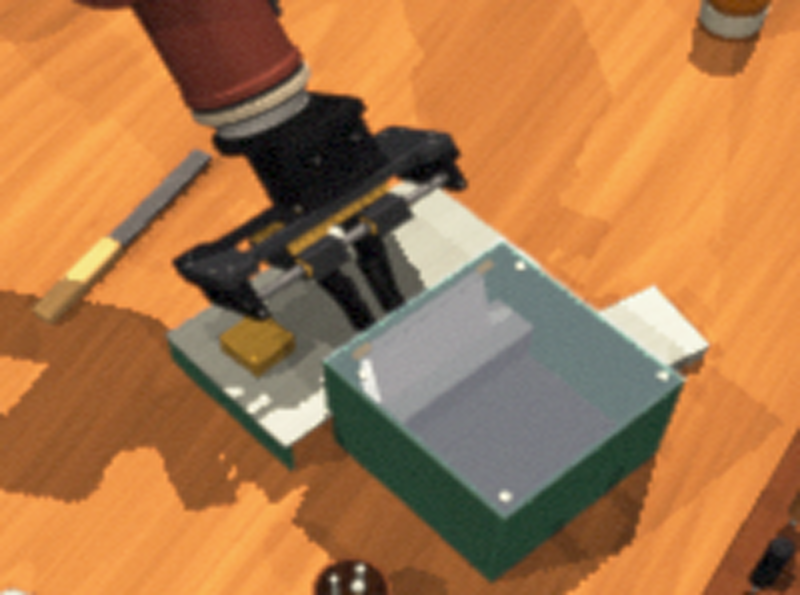

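The crop shows the fingers at (360,320) and (395,300), having pushed the slug under the lintel into the doorway, with the square slug untouched at (258,345). I'll continue in, watching the force.

Emit:
carry_out(plan=[[0,0,0,0.003,0,0.0023,18],[0,0,0,0.006,0,0.0045,18],[0,0,0,0.009,0,0.0068,18],[0,0,0,0.012,0,0.0091,18],[0,0,0,0.015,0,0.0113,18],[0,0,0,0.018,0,0.0136,18],[0,0,0,0.021,0,0.0159,18],[0,0,0,0.023,0,0.0174,18],[0,0,0,0.025,0,0.0189,18]])

```text
time_s: 10.08
position: [0.6514, -0.059, 0.0548]
orientation: [0.939, -0.134, 0.313, 0.045]
ft_force: [-2.3, 0.9, 1.2]
opening: 0.0157
grasp_force: 1.4
```

```bash
python3 - <<'E'
from h import *
here(); delta(13,-1,55,37)
E
```

```text
t 10.08 box mm [-1.  -1.  54.8] tilt 36.9 zy -0.001 F [-2.3  0.9  1.2] open 15.7 q [-0.18  0.14  2.12 -0.27  0.25  1.92]
turn [0.05 0.08 0.04] shift mm [11.3 -0.   8.3]
```

Emit:
carry_out(plan=[[0,0,0,0.002,0,0.0015,18],[0,0,0,0.004,0,0.003,18],[0,0,0,0.006,0,0.0045,18],[0,0,0,0.008,0,0.006,18],[0,0,0,0.0095,0,0.0072,18],[0,0,0,0.011,0,0.0083,18],[0,0,0,0.011,0,0.0083,18],[0,0,0,0.011,0,0.0083,18]])

```text
time_s: 10.75
position: [0.6646, -0.0629, 0.0549]
orientation: [0.939, -0.134, 0.314, 0.045]
ft_force: [0.6, 0.9, 0.3]
opening: 0.0159
grasp_force: 0.0
```

```bash
python3 - <<'E'
from h import *
here(); im,d=grab_frame('scene')
cv2.imwrite('pics/s4.png',cv2.resize(im[165:285,220:350],None,fx=5,fy=5,interpolation=cv2.INTER_CUBIC))
E
```

```text
t 10.75 box mm [12.7 -1.1 54.9] tilt 36.9 zy -0.001 F [0.6 0.9 0.3] open 15.9 q [-0.18  0.17  2.09 -0.26  0.25  1.91]
```

View pics/s4.png

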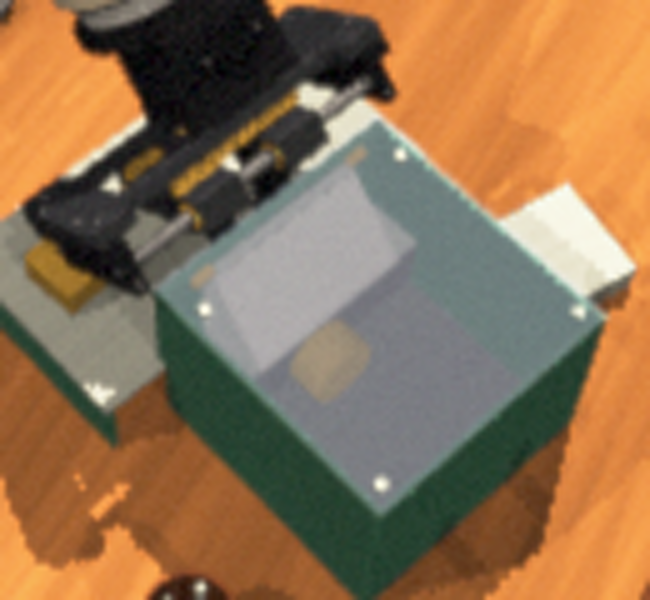

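The force has dropped to zero. The slug shows through the lid at (330,360), past the ledge in the well, with the flap open on the fingers. I'll draw straight back out.

Emit:
carry_out(plan=[[0,0,0,-0.004,0,-0.003,18],[0,0,0,-0.008,0,-0.006,18],[0,0,0,-0.012,0,-0.009,18],[0,0,0,-0.016,0,-0.0121,18],[0,0,0,-0.02,0,-0.0151,18],[0,0,0,-0.026,0,-0.0196,18],[0,0,0,-0.032,0,-0.0241,18],[0,0,0,-0.038,0,-0.0286,18],[0,0,0,-0.044,0,-0.0331,18],[0,0,0,-0.052,0,-0.0392,18],[0,0,0,-0.06,0,-0.0452,18],[0,0,0,-0.068,0,-0.0512,18]])

```text
time_s: 11.8
position: [0.5816, -0.0386, 0.0548]
orientation: [0.939, -0.134, 0.313, 0.045]
ft_force: [-0.1, 0.2, 0.3]
opening: 0.0158
grasp_force: 0.0
```

Emit:
carry_out(plan=[[0,0,0,-0.002,0,-0.01,18],[0,0,0,-0.004,0,-0.02,18],[0,0,0,-0.006,0,-0.035,18],[0,0,0,-0.006,0,-0.05,18],[0,0,0,-0.006,0,-0.065,18],[0,0,0,-0.006,0,-0.08,18],[0,0,0,-0.006,0,-0.09,18],[0,0,0,-0.006,0,-0.09,18],[0,0,0,-0.006,0,-0.09,18],[0,0,0,-0.006,0,-0.09,18],[0,0,0,-0.006,0,-0.09,18],[0,0,0,-0.006,0,-0.09,18]])

```text
time_s: 12.8
position: [0.5259, -0.0224, 0.1222]
orientation: [0.939, -0.134, 0.313, 0.045]
ft_force: [-0.4, 0.2, -1.1]
opening: 0.0158
grasp_force: 0.0
```

```bash
python3 - <<'E'
from h import *
here(); im=slugs('scene')
cv2.imwrite('pics/s5.png',cv2.resize(im[165:285,205:345],None,fx=5,fy=5,interpolation=cv2.INTER_CUBIC))
E
```

```text
t 12.8 box mm [-131.8   -1.1  122.2] tilt 36.8 zy -0.001 F [-0.4  0.2 -1.1] open 15.8 q [-0.13 -0.34  2.4  -0.21  0.46  1.88]
scene 180 px [234. 217.] box x -91.5 -53.5 y -95.3 -58.5
```

View pics/s5.png

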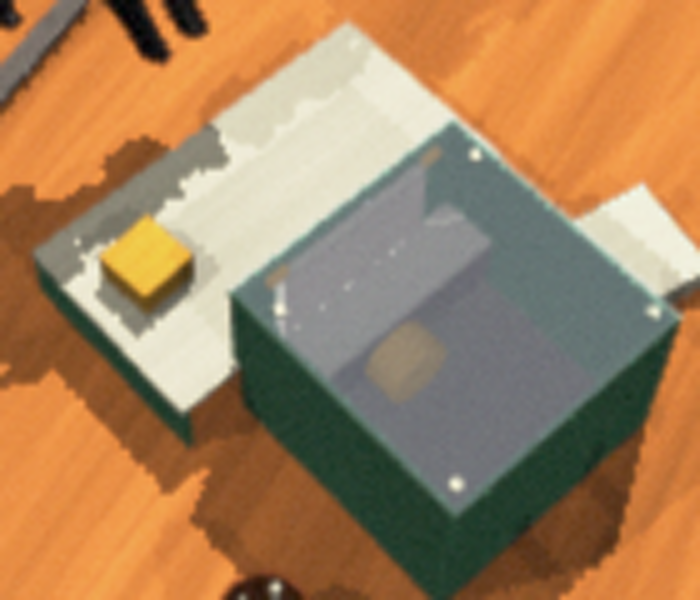

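The slug lies in the well at (405,360). The flap is shut, with the line of light under its edge just as at the start, and the square slug sits untouched at (148,262).

```bash
python3 -c "
from h import *
print(finish_job())"
```

```text
the job is handed in; nothing more can be done
None
```

The round slug was pushed in through the flap and dropped into the well; the flap swung shut behind it, the square slug stayed put, and I handed the job in at about 13 s.

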